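# Set a media bottle's cap for the autoclave

### The arm

A 7-joint arm with a two-finger parallel gripper is mounted at the origin on a cart in front of the work surface, level with it; the furniture and walls round the work are solid. World frame = base frame: x ahead of the robot, y to its left, z up, the work surface at z = 0. Lengths are in m, angles in rad, forces in N, time in s.
With the tool pointing down it reaches from about 0.375 to 0.925 m from the base axis. Payload 3.1 kg.
Tool frame: the origin (TCP) lies between the finger pads; the fingertips stand 19 mm ahead of it and the grasp point (between the pads) is the TCP; z points along the fingers, y is the direction in which the jaws open and shut (so a half turn about z gives the same grasp; the last joint's range is limited). The gripper opens to 85 mm and grips with 20 to 120 N. Pads are 22 mm wide; open, the fingers measure 114 mm over their backs; the gripper's body (76 mm by 85 mm) begins 54 mm behind the grasp point. The pads swing forward as they close: fully open they stand 13 mm farther back than shut.
Start: joints at [1.112, 0.383, 0.044, 1.598, -0.018, 1.161, -0.05], TCP at [0.229, -0.608, 0.25] pointing down, gripper open.
Joint ranges: [-2.61, 2.61], [-0.41, 2.15], [-1.48, 1.57], [0, 2.5], [-1.57, 4.71], [0.05, 1.97], [-2.85, 2.85]. Speed limits (rad/s): [2.79, 2.79, 3.14, 3.14, 3.14, 3.14, 3.14].

### API

Orientations are given as a unit quaternion [x, y, z, w].
In Python, from bench import move_ptp, movel, move_j, move_gripper, pause, inverse_kinematics, read_camera, camera_params, MotionError, sign_off, look_for, tip_of, read_time_s, read_qpos, read_joint_vel, read_effort, read_eef_pos, read_tcp_rot, read_ft_force, read_ft_torque, read_finger_gap gives the robot as it stands. Calls block until the motion is done:
- move_ptp(position, orientation): joint-space move of the TCP to a pose.
- movel(position, orientation=None, speed=0.15): straight line of the TCP; orientation=None keeps the orientation; speed is the mean speed in m/s.
- move_j(angles): joint-space move.
- move_gripper(opening, effort=None): finger opening in m; effort is the grip in N (None keeps the last); returns when the fingers have stopped.
- pause(seconds).
- inverse_kinematics(position, orientation): joint angles nearest the present ones, or None.
- read_camera(name): name is "scene" or "side" or "wrist"; returns the picture (384x512x3 uint8, red, green, blue); there is no depth.
- camera_params(name): a dict with "K" (3x3 intrinsics, pixels), "dist_coeffs" ([k1, k2, p1, p2, k3] as OpenCV has them; the pictures are not rectified), "camera_from_world" (4x4, takes a point from world to camera coordinates). Camera axes: x right, y down, z forward; pixel columns grow to the right and rows downward; lengths in m; the calibration is good to about 2 mm. A picture is of the moment at which its call begins: read the wrist's pose just before it. camera_params takes no time and is no camera call; for the wrist camera it gives the pose at the moment of the call.
A pose or a line that the arm cannot do raises MotionError and nothing moves.
- sign_off(): hands the job in, once; it reports no verdict.
Trained networks look in the newest picture that a camera, given by its name, has taken for a name from the list of things; names that differ only in an ending like _2 or _b are one class to them, and where a whole thing is asked for, a point or a joint stands for the part that bears it (a point fixed in the world has none). Each returns a list of dicts, best first, with "confidence" (0 to 1); they miss things now and then, are a little off and sometimes report something else, mostly with a low value. They report only what shows in the picture. A call takes as long as a camera call.
- look_for(camera, name): "at" ([column, row] in pixels, amid what is visible of it).
- tip_of(camera, name): "at" ([column, row] in pixels: a listed point, or the origin of a listed thing).
Readings, each from a call of its own:
- read_time_s(): time.
- read_qpos(): joint angles.
- read_joint_vel(): joint speeds.
- read_effort(): joint torques, N m.
- read_eef_pos(): TCP position.
- read_tcp_rot(): TCP orientation.
- read_ft_force(): force on the tool from outside, world axes, zero at the start.
- read_ft_torque(): the same for the moment, N m.
- read_finger_gap(): finger opening in m.
Only numpy, scipy, OpenCV 4.12 (cv2) and the standard library are available. Lean on these libraries where they do the work, as an engineer would, in place of code of your own. Each camera call takes 0.05 s, during which the arm holds its last target. There are 200 camera calls.

### The job

Get the capped square bottle that stands loose on the desk beside the two steel bottle holders ready for the autoclave: keep it upright, seat it fully in the empty bottle holder so that it cannot turn, screw its cap down until it bottoms out, then back the cap off a quarter turn so that it can vent. Finish with the cap still held in the gripper at that setting and the bottle standing in the holder, so that a colleague can put the tape on; leave the bottle in the other holder and the small things round about where they are.

Things in the scene. Friction and masses are not known exactly. Their poses are not given: they have to be found in the camera images.
- bottle_centre (a point): Centre of the square body of the bottle to be prepared: clear, blue medium, 75 x 75 mm, flat shoulder 130 mm up, 168 mm tall over its white ribbed screw cap, 0.3 to 0.6 kg, loose and upright on the desk, right of the holders or between them. The point is on the axis, 65 mm above the underside; z up, x and y square to the flat sides. Best lifted by the cap, from above.
- cap_grip (a point): Point on the axis of that bottle's cap where fingers grip well: 155 mm above the underside when the cap is fully down (13 mm below the cap's top, 25 mm above the flat shoulder). The cap is round, 52 mm in diameter, 31 mm tall; the frame turns with it.
- media_bottle_cap: The same cap as a part; its origin lies on the axis 155 mm below cap_grip, at the level of the underside of the bottle; z up.
- cap_turn (a joint): Turn of that cap in rad: 0 = bottomed out (a hard stop); grows as the cap is unscrewed (anticlockwise seen from above), at most 4.5, so the cap cannot come off. The thread rises 4 mm a turn, takes about 0.06 N m to turn and stays where it is left. It starts on the thread, 2.0 to 3.4 rad short of the stop.
- socket_floor (a point): Centre of the socket floor of the empty holder, 7 mm above the desk: fixed sheet steel, foot 112 x 112 mm, open square socket 80 x 80 mm inside (2.5 mm of play a side); flared lips end 63 mm above the desk. z up, x and y square to the walls. The bottle fits any of four ways round and can then turn only about 4 degrees either way.
- full_bottle_centre (a point): Centre of the square body of the finished bottle, of the same kind and size, that stands loose in the other, identical holder (65 mm above its underside). To be left alone.
- tape_roll: Roll of masking tape lying loose on the desk, 85 mm across, 19 mm high; origin at its underside. To be left alone.
- timer: Small pale desk timer, loose, 65 x 65 x 19 mm; origin at its underside. To be left alone.
- beaker_pink: Small beaker with a pink solution, loose, 52 mm across, 64 mm tall; origin at its underside. To be left alone.
- vial_1: Capped vial with yellow contents, loose, 22 mm across, 58 mm tall; origin at its underside. To be left alone.
- vial_2: Capped vial with green contents, loose, 22 mm across, 58 mm tall; origin at its underside. To be left alone.

How it is judged:
By the outcome, as a careful person would: the job done as asked, in the order asked, and still so for the second after the job is handed in, while the arm keeps its last pose, push and grip.
It also fails if it takes over 61 s, if anything falls off the work surface, if the arm or the gripper's body presses on something with over 40 N, if the wrist force passes 120 N, or if a joint passes its speed limit or range.

## Working session

There is one attempt and no reset: what is moved stays moved. The work goes in short steps, each a Python script; the robot and the scene stay as the last script left them, time stands still between calls to the robot, and variables do not carry over. Pictures are saved under pics/ and viewed, on a budget of 10 in all, crops included, one or two more only if the job needs it, and the job is handed in when it is done.

```bash
ls; mkdir -p pics; python3 - <<'E'
from bench import *
import cv2, numpy as np
ims=[]
for c in ["scene","side"]:
    im=read_camera(c); cv2.imwrite(f"pics/{c}0.png",im[:,:,::-1])
    p=camera_params(c); T=np.linalg.inv(p["camera_from_world"]); print(c,T[:3,3].round(3),T[:3,2].round(2),p["K"][0][0],p["dist_coeffs"])
    for n in ["bottle_centre","cap_grip","media_bottle_cap","socket_floor","full_bottle_centre","tape_roll","timer","beaker_pink","vial_1"]:
        print(n,[(np.round(d["at"],1).tolist(),round(d["confidence"],2)) for d in tip_of(c,n)[:3]])
print(read_time_s(),read_eef_pos(),read_tcp_rot(),read_finger_gap())
E
```

```text
pics
scene [-0.209  0.642  0.757] [ 0.6  -0.59 -0.54] 467.076105947182 [0.00928592 0.         0.         0.         0.        ]
bottle_centre [([283.1, 210.4], 0.9)]
cap_grip [([282.6, 177.9], 0.6)]
media_bottle_cap []
socket_floor [([312.4, 189.5], 0.9)]
full_bottle_centre [([213.1, 243.7], 0.64), ([288.5, 176.0], 0.57)]
tape_roll [([168.6, 286.0], 0.55), ([333.0, 242.2], 0.28)]
timer [([332.4, 243.0], 0.7)]
beaker_pink [([290.5, 174.0], 0.86), ([166.8, 288.6], 0.21)]
vial_1 [([249.0, 192.2], 0.57), ([261.1, 188.4], 0.42)]
side [0.083 0.652 0.629] [ 0.41 -0.75 -0.52] 381.6353250059857 [-0.07736801  0.          0.          0.          0.        ]
bottle_centre [([269.5, 200.2], 0.64), ([237.4, 186.5], 0.32)]
cap_grip [([272.3, 176.7], 0.69)]
media_bottle_cap [([287.6, 187.4], 0.36)]
socket_floor [([284.1, 184.8], 0.87)]
full_bottle_centre [([220.6, 244.2], 0.93)]
tape_roll [([181.3, 303.0], 0.77)]
timer [([322.0, 224.4], 0.91)]
beaker_pink [([257.4, 171.3], 0.82)]
vial_1 [([225.6, 188.7], 0.59), ([235.5, 188.7], 0.41)]
1.0 [ 0.22943962 -0.60815103  0.25027425] [ 9.83775131e-01  1.79405941e-01 -1.74835739e-06 -1.29465390e-05] 0.0852085310759487
```

View pics/scene0.png

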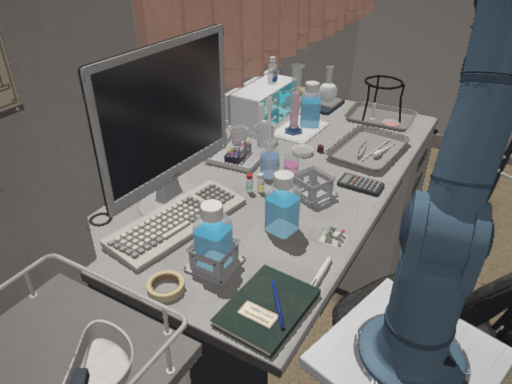

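View pics/side0.png

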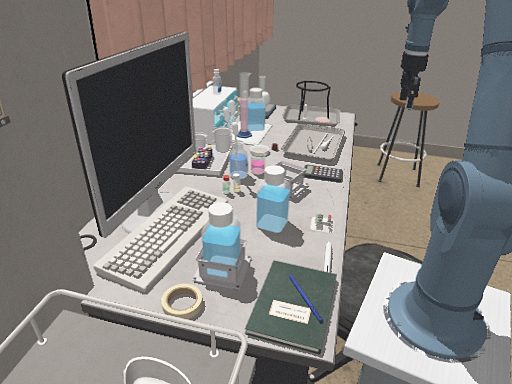

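```bash
cat > h.py <<'E'
from bench import *
import cv2, numpy as np
from scipy.spatial.transform import Rotation as R
def ray(c,px,p=None):
    p=p or camera_params(c); K=np.array(p["K"]);d=np.array(p["dist_coeffs"])
    n=cv2.undistortPoints(np.array([[px]],float),K,d)[0,0]
    T=np.linalg.inv(p["camera_from_world"]); return T[:3,3],T[:3,:3]@np.array([n[0],n[1],1])
def atz(c,px,z,p=None):
    o,v=ray(c,px,p); return o+v*(z-o[2])/v[2]
def proj(c,P,p=None):
    p=p or camera_params(c); T=np.array(p["camera_from_world"])
    return cv2.projectPoints(np.array(P,float).reshape(-1,3),cv2.Rodrigues(T[:3,:3])[0],T[:3,3],np.array(p["K"]),np.array(p["dist_coeffs"]))[0][:,0]
def tri(l):
    A=np.zeros((3,3));b=np.zeros(3)
    for o,v in l:
        v=v/np.linalg.norm(v);M=np.eye(3)-np.outer(v,v);A+=M;b+=M@o
    return np.linalg.solve(A,b)
def q(yaw): # tool down, y axis (jaws) at world angle yaw
    z=np.array([0,0,-1.]);y=np.array([np.cos(yaw),np.sin(yaw),0]);x=np.cross(y,z)
    return R.from_matrix(np.c_[x,y,z]).as_quat()
E
python3 - <<'E'
from h import *
D={"bottle":((283.1,210.4),(269.5,200.2),.065),"cap":((282.6,177.9),(272.3,176.7),.157),"socket":((312.4,189.5),(284.1,184.8),.007),
"full":((213.1,243.7),(220.6,244.2),.072),"timer":((332.4,243),(322,224.4),0),"tape":((168.6,286),(181.3,303),0),"beaker":((290.5,174),(257.4,171.3),0),"v1":((249,192.2),(225.6,188.7),0),"v2":((261.1,188.4),(235.5,188.7),0)}
for k,(a,b,z) in D.items():
    print(k,atz("scene",a,z).round(3),atz("side",b,z).round(3),tri([ray("scene",a),ray("side",b)]).round(3))
E
```

```text
bottle [ 0.444 -0.121  0.065] [ 0.464 -0.129  0.065] [ 0.476 -0.157  0.039]
cap [ 0.455 -0.125  0.157] [ 0.445 -0.102  0.157] [ 0.461 -0.133  0.144]
socket [ 0.512 -0.331  0.007] [ 0.504 -0.314  0.007] [ 0.513 -0.333 -0.   ]
full [0.461 0.105 0.072] [0.47  0.099 0.072] [0.475 0.093 0.061]
timer [ 0.317 -0.173  0.   ] [ 0.326 -0.185  0.   ] [ 0.324 -0.184 -0.004]
tape [0.486 0.222 0.   ] [0.484 0.234 0.   ] [ 0.5    0.216 -0.02 ]
beaker [ 0.627 -0.363  0.   ] [ 0.627 -0.36   0.   ] [ 0.63  -0.367 -0.004]
v1 [ 0.643 -0.191  0.   ] [ 0.658 -0.208  0.   ] [ 0.649 -0.196  0.002]
v2 [ 0.633 -0.233  0.   ] [ 0.631 -0.224  0.   ] [ 0.644 -0.245 -0.013]
```

The scene view shows the loose bottle at (283,205), the empty holder to its right at (315,187), and the full holder at (213,245). The side view agrees, with the bottle at (272,205) and the empty holder at (288,180). The bottle therefore stands between the two holders. Next I'll look from above with the wrist camera.

```bash
python3 - <<'E'
from h import *
for y in [0,np.pi/2,np.pi,-np.pi/2]:
    j=inverse_kinematics([.47,-.2,.42],q(y)); print(y,None if j is None else np.round(j,2))
p=camera_params("wrist");T=np.linalg.inv(p["camera_from_world"]);
Rt=R.from_quat(read_tcp_rot()).as_matrix()
print("cam in tool",Rt.T@(T[:3,3]-read_eef_pos()),(Rt.T@T[:3,:3]).round(2),p["K"][0][0])
move_ptp([.45,-.22,.42],q(np.pi/2))
p=camera_params("wrist"); im=read_camera("wrist"); cv2.imwrite("pics/w1.png",im[:,:,::-1])
for n in ["bottle_centre","cap_grip","socket_floor","full_bottle_centre"]:
    z={"bottle_centre":.065,"cap_grip":.157,"socket_floor":.007,"full_bottle_centre":.072}[n]
    print(n,[(np.round(d["at"],1).tolist(),round(d["confidence"],2),atz("wrist",d["at"],z,p).round(4)) for d in tip_of("wrist",n)[:3]])
print(read_time_s(),read_qpos().round(3))
E
```

```text
0 [ 0.71  0.03 -0.4   1.67  0.01  1.44  0.31]
1.5707963267948966 [ 0.82  0.04 -0.51  1.67  0.02  1.44  1.88]
3.141592653589793 [ 0.48  0.02 -0.17  1.68  0.    1.44 -2.82]
-1.5707963267948966 [ 0.56  0.02 -0.24  1.68  0.01  1.44 -1.25]
cam in tool [ 0.07379768 -0.00044913 -0.12188372] [[ 0.   -0.96 -0.29]
 [ 1.    0.    0.  ]
 [-0.   -0.29  0.96]] 288.66223540178385
bottle_centre []
cap_grip [([326.8, 156.4], 0.75, array([ 0.4514, -0.1211,  0.157 ]))]
socket_floor [([202.2, 168.8], 0.57, array([ 0.5042, -0.3178,  0.007 ]))]
full_bottle_centre [([446.1, 155.1], 0.84, array([0.4658, 0.1006, 0.072 ]))]
2.9917 [ 0.855  0.017 -0.483  1.69   0.007  1.438  1.941]
```

View pics/w1.png

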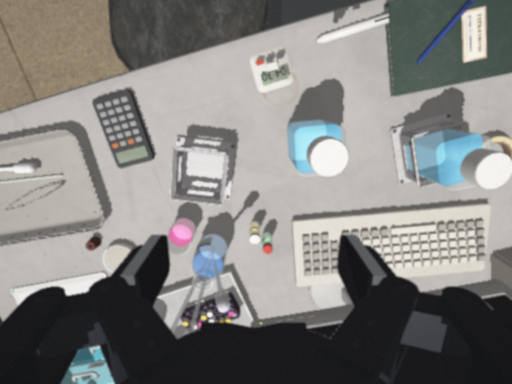

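The wrist view shows the bottle at (317,147) with its cap at (327,156), the empty socket at (203,168), and the full bottle at (445,158). These match the earlier estimates. I'll go closer for the yaw angles.

```bash
python3 - <<'E'
from h import *
import json
movel([.43,-.21,.30],q(np.pi/2),.3)
p=camera_params("wrist"); im=read_camera("wrist")[:,:,::-1].copy(); cv2.imwrite("pics/w2raw.png",im)
json.dump({k:np.array(v).tolist() for k,v in p.items()},open("p2.json","w"))
res={}
for n,z in {"cap_grip":.157,"bottle_centre":.065,"socket_floor":.007}.items():
    r=tip_of("wrist",n)[:2]; print(n,[(np.round(d["at"],1).tolist(),round(d["confidence"],2),atz("wrist",d["at"],z,p).round(4)) for d in r])
cs=[]
for P in ([.45,-.121,.13],[.506,-.322,.06]):
    u=proj("wrist",P,p)[0].astype(int); x0=np.clip(u[0]-80,0,352);y0=np.clip(u[1]-80,0,224); print("crop",x0,y0)
    cs.append(cv2.resize(im[y0:y0+160,x0:x0+160],(400,400),interpolation=cv2.INTER_CUBIC))
cv2.imwrite("pics/w2.png",np.hstack(cs)); print(read_time_s())
E
```

```text
cap_grip [([344.1, 200.2], 0.66, array([ 0.4528, -0.1209,  0.157 ]))]
bottle_centre []
socket_floor [([183.8, 195.9], 0.87, array([ 0.4999, -0.3157,  0.007 ]))]
crop 256 109
crop 90 132
3.75
```

View pics/w2.png

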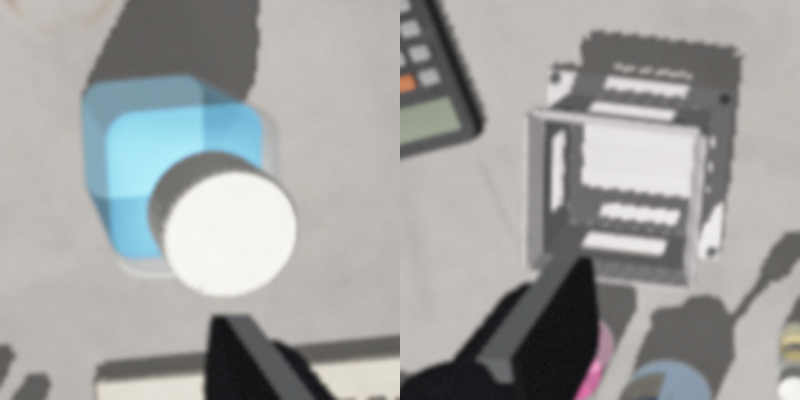

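```bash
cat > ov.py <<'E'
from h import *
import json,sys
p={k:np.array(v) for k,v in json.load(open("p2.json")).items()}
im=cv2.imread("pics/w2raw.png")
def sq(c,a,s,z):
    t=a+np.pi/4+np.arange(4)*np.pi/2
    return np.c_[c[0]+s/2**.5*np.cos(t),c[1]+s/2**.5*np.sin(t),np.full(4,z)]
def crop(x0,y0,polys):
    c=cv2.resize(im[y0:y0+160,x0:x0+160],(400,400),interpolation=cv2.INTER_CUBIC)
    for P,col in polys:
        u=((proj("wrist",P,p)-[x0-.5,y0-.5])*2.5).astype(np.int32); cv2.polylines(c,[u.reshape(-1,1,2)],True,col,1,cv2.LINE_AA)
    return c
def show(name,b,ba,s,sa,out,L):
    t=np.linspace(0,6.28,40); circ=lambda z:np.c_[b[0]+.026*np.cos(t),b[1]+.026*np.sin(t),np.full(40,z)]
    A=crop(256,109,[(sq(b,ba,.075,.13),(0,0,255)),(sq(b,ba,.075,.0),(0,255,0)),(circ(.170),(255,0,255))])
    B=crop(90,132,[(sq(s,sa,L,.063),(0,0,255)),(sq(s,sa,.112,.0),(0,255,0)),(sq(s,sa,.08,.007),(255,0,0))])
    cv2.imwrite(name,np.hstack([A,B]))
E
python3 - <<'E'
from ov import *
C=np.array([[127,108],[303,128],[292,286],[127,268]])/2.5+[90,132]
W=np.array([atz("wrist",c,.063,p) for c in C]); print(W.round(4))
e=np.roll(W,-1,0)-W; print(np.linalg.norm(e,axis=1), (np.degrees(np.arctan2(e[:,1],e[:,0]))+45)%90-45, W.mean(0))
for a,b,z in [((85,95),(185,75),0),((125,112),(250,103),.11),((278,125),(278,170),.13),((85,190),(120,265),.06),((120,265),(165,276),.13)]:
    A,B=[atz("wrist",np.array(c)/2.5+[256,109],z,p) for c in (a,b)]; d=B-A; print(np.degrees(np.arctan2(d[1],d[0])))
a=np.radians(np.median((np.degrees(np.arctan2(e[:,1],e[:,0]))+45)%90-45))
s=W.mean(0); L=np.linalg.norm(e,axis=1).mean()
cap=[(205+22)/2.5+256,(195+32)/2.5+109]; print("cap top c", atz("wrist",[256+230/2.5,109+229/2.5],.170,p))
show("pics/ov1.png",[.4525,-.121],np.radians(8),s,a,None,L)
E
```

```text
[[ 0.4524 -0.3552  0.063 ]
 [ 0.4632 -0.2645  0.063 ]
 [ 0.555  -0.2746  0.063 ]
 [ 0.5441 -0.3657  0.063 ]]
[0.09139594 0.09234203 0.09184135 0.0923295 ] [-6.78119068 -6.26593218 -6.78718076 -6.54226896] [ 0.50366293 -0.31499981  0.063     ]
101.50700507610568
94.25587293813203
6.4724435594665435
25.840709445995305
75.38193296170125
cap top c [ 0.44851596 -0.1215591   0.17      ]
```

View pics/ov1.png

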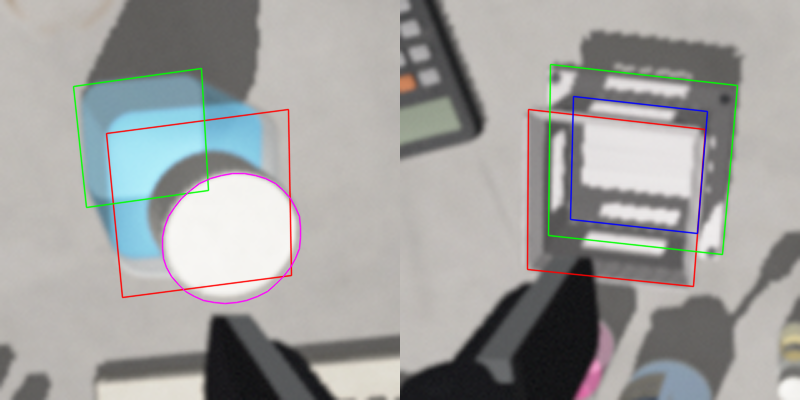

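The socket fit is good: rim 92 mm square, centre (0.5037, -0.315), yaw -6.6°, and the foot outline matches. The bottle overlay is a few mm off and its yaw is uncertain, so I'll take one view from straight above it.

```bash
python3 - <<'E'
from h import *
import json
movel([.524,-.1215,.28],q(np.pi/2),.3)
p=camera_params("wrist"); im=read_camera("wrist")[:,:,::-1].copy(); cv2.imwrite("pics/w3raw.png",im)
json.dump({k:np.array(v).tolist() for k,v in p.items()},open("p3.json","w"))
u=proj("wrist",[.45,-.1215,.13],p)[0].astype(int);x0=u[0]-65;y0=max(0,u[1]-65);print(u,x0,y0,read_time_s())
c=cv2.resize(im[y0:y0+130,x0:x0+130],(585,585),interpolation=cv2.INTER_CUBIC)
hsv=cv2.cvtColor(im,cv2.COLOR_BGR2HSV)
cv2.imwrite("pics/w3.png",c)
E
```

```text
[252  96] 187 31 4.3833
```

View pics/w3.png

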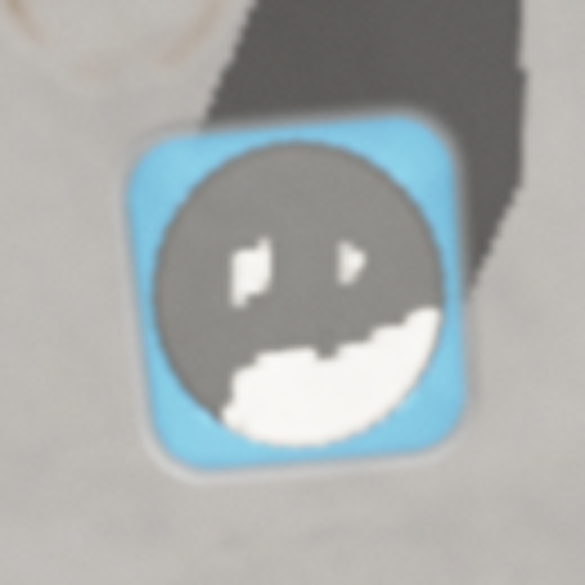

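The bottle is seen from straight above, with clean edges, cap centre at crop (298,293), and a yaw of about 4 to 5°. I'll fit that numerically.

```bash
python3 - <<'E'
from h import *
import json
p={k:np.array(v) for k,v in json.load(open("p3.json")).items()}
im=cv2.imread("pics/w3raw.png"); x0,y0,s=187,31,4.5
m=cv2.inRange(cv2.cvtColor(im,cv2.COLOR_BGR2HSV),(85,70,80),(110,255,255)); m[:, :x0]=0;m[:,x0+130:]=0;m[y0+130:]=0
c=max(cv2.findContours(m,cv2.RETR_EXTERNAL,cv2.CHAIN_APPROX_NONE)[0],key=cv2.contourArea)[:,0]
W=np.array([atz("wrist",u,.11,p)[:2] for u in c]).astype(np.float32)
print(cv2.minAreaRect(W*1000), len(c))
for a,b in [((128,190),(150,430)),((160,136),(410,115)),((455,165),(467,400)),((200,470),(430,452))]:
    A,B=[atz("wrist",np.array(v)/s+[x0-.5,y0-.5],.115,p) for v in (a,b)];d=B-A;print((np.degrees(np.arctan2(d[1],d[0]))+45)%90-45)
t=[atz("wrist",np.array(v)/s+[x0-.5,y0-.5],.170,p) for v in ((153,293),(443,293),(298,140),(298,446))]
print(np.array(t).round(4),np.mean(t,0).round(4))
# J7 candidates at socket and bottle
for P in ([.4505,-.1215,.157],[.5037,-.315,.167]):
  for y in np.radians(np.arange(-180,180,30)):
    j=inverse_kinematics(P,q(y)); print(P[0],round(np.degrees(y)),None if j is None else np.round(j,2))
E
```

```text
((450.36431884765625, -120.76571655273438), (68.79779815673828, 68.92403411865234), 4.968756675720215) 255
3.608509109310937
4.553924901490461
5.089900848633
4.551845169905562
[[ 0.4497 -0.1458  0.17  ]
 [ 0.4496 -0.0962  0.17  ]
 [ 0.4252 -0.121   0.17  ]
 [ 0.4756 -0.121   0.17  ]] [ 0.45  -0.121  0.17 ]
0.4505 -180 [-0.98  0.51  1.4   2.15 -0.61  0.99 -2.38]
0.4505 -150 [-0.98  0.51  1.4   2.15 -0.61  0.99 -1.85]
0.4505 -120 [-0.98  0.51  1.4   2.15 -0.61  0.99 -1.33]
0.4505 -90 [ 0.44  0.17 -0.28  2.1   0.06  0.88 -1.45]
0.4505 -60 [ 0.48  0.17 -0.33  2.1   0.07  0.88 -0.93]
0.4505 -30 [ 0.52  0.18 -0.37  2.1   0.08  0.88 -0.42]
0.4505 0 [ 0.57  0.18 -0.42  2.09  0.1   0.89  0.09]
0.4505 30 [ 0.62  0.19 -0.47  2.09  0.11  0.89  0.6 ]
0.4505 60 [ 0.66  0.19 -0.52  2.09  0.12  0.89  1.12]
0.4505 90 [ 0.71  0.2  -0.58  2.09  0.14  0.89  1.63]
0.4505 120 [ 0.76  0.21 -0.63  2.09  0.16  0.89  2.14]
0.4505 150 [ 0.81  0.22 -0.68  2.08  0.17  0.9   2.65]
0.5037 -180 [-0.45  0.86  1.37  1.85 -0.9   1.24 -1.93]
0.5037 -150 [-0.45  0.86  1.37  1.85 -0.9   1.24 -1.41]
0.5037 -120 [-0.45  0.86  1.37  1.85 -0.9   1.24 -0.88]
0.5037 -90 [ 0.55  0.37 -0.07  1.81  0.03  0.97 -1.11]
0.5037 -60 [ 0.61  0.37 -0.14  1.8   0.06  0.97 -0.61]
0.5037 -30 [ 0.66  0.38 -0.21  1.8   0.09  0.97 -0.11]
0.5037 0 [ 0.71  0.38 -0.27  1.8   0.12  0.98  0.39]
0.5037 30 [ 0.77  0.39 -0.34  1.79  0.15  0.98  0.89]
0.5037 60 [ 0.81  0.4  -0.39  1.79  0.18  0.99  1.4 ]
0.5037 90 [ 0.85  0.4  -0.44  1.79  0.2   0.99  1.9 ]
0.5037 120 [ 0.89  0.41 -0.49  1.79  0.23  1.    2.41]
0.5037 150 [ 1.4   0.74 -1.25  1.77  0.75  1.21  2.56]
```

```bash
python3 - <<'E'
from h import *
b=[.450,-.121]; ya=np.radians(90+4.7+6.6)
move_ptp([*b,.235],q(ya-np.pi/2)); move_gripper(.075,20)
movel([*b,.157],None,.12)
move_gripper(.04,20); print("pinch",read_finger_gap(),read_ft_force().round(2)); move_gripper(.075)
print(read_qpos().round(2))
j=read_qpos(); j[6]+=np.pi/2; move_j(j)
print(read_qpos().round(2),read_eef_pos().round(4))
move_gripper(.04,50); print("grip",read_finger_gap(),read_ft_force().round(2),read_ft_torque().round(3))
movel([*b,.262],None,.08)
print("lift",read_finger_gap(),read_ft_force().round(2),read_ft_torque().round(3),read_time_s())
movel([.5037,-.315,.262],q(np.pi/2),.12)
print(read_finger_gap(),read_ft_force().round(2),read_ft_torque().round(3),read_eef_pos().round(4),read_qpos().round(3),read_time_s())
a=read_camera("scene");s=read_camera("side");w=read_camera("wrist")
cv2.imwrite("pics/w4raw.png",w[:,:,::-1])
A=cv2.resize(a[90:240,230:380],(400,400),interpolation=cv2.INTER_CUBIC);B=cv2.resize(s[90:240,205:355],(400,400),interpolation=cv2.INTER_CUBIC)
cv2.imwrite("pics/ss4.png",np.hstack([A,B])[:,:,::-1])
E
```

```text
pinch 0.050880174008478635 [-0.87  0.34  3.51]
[ 0.6   0.18 -0.46  2.09  0.1   0.89  0.28]
[ 0.6   0.18 -0.46  2.09  0.1   0.89  1.85] [ 0.4498 -0.121   0.1567]
grip 0.049511322599341864 [-0.87 -0.11  3.31] [-0.055  0.26   0.071]
lift 0.049607761970086595 [-0.42 -0.44 -4.22] [-0.026  0.029 -0.015] 10.5333
0.04927400040433882 [ 0.21 -0.33 -4.16] [-0.001  0.013 -0.007] [ 0.5038 -0.314   0.2621] [ 0.751  0.287 -0.314  1.712  0.095  1.158  1.984] 12.3583
```

View pics/ss4.png

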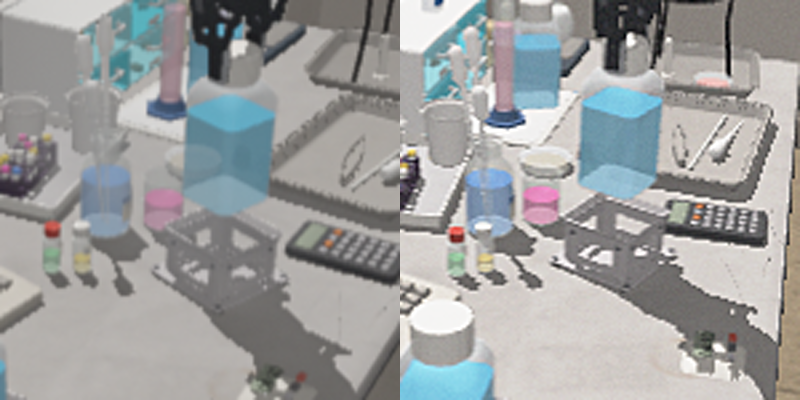

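View pics/w4raw.png

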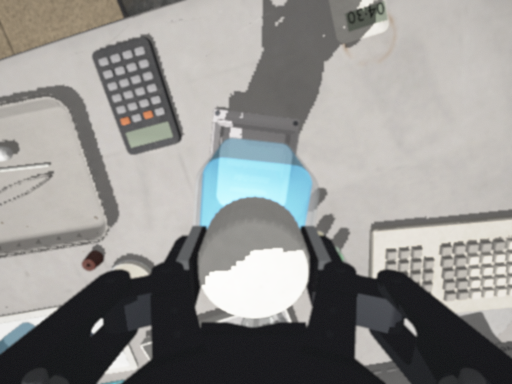

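The bottle hangs upright over the socket. In the wrist view its lower front edge runs (220,140) to (292,145) and the holder foot edge (218,107) to (298,120). I'll check the relative yaw numerically before lowering.

```bash
python3 - <<'E'
from h import *
im=cv2.imread("pics/w4raw.png"); p=camera_params("wrist")
def fit(pts,z):
    W=np.array([atz("wrist",u,z,p)[:2] for u in pts]); r=np.polyfit(W[:,1],W[:,0],1); 
    k=abs(W[:,0]-np.polyval(r,W[:,1]))<.0015; r=np.polyfit(W[k,1],W[k,0],1); return -np.degrees(np.arctan(r[0])),W[k].mean(0),k.sum()
hsv=cv2.cvtColor(im,cv2.COLOR_BGR2HSV); m=cv2.inRange(hsv,(85,60,60),(115,255,255))
pts=[(c,np.argmax(m[125:200,c]>0)+125) for c in range(228,288)]; print("bottle bottom edge",fit(pts,.105))
pts2=[]
L=[(c,np.argmax(m[:,c]>0)) for c in range(228,285,4)]; print(L)
g=cv2.cvtColor(im,cv2.COLOR_BGR2GRAY).astype(float)
pts=[(c,98+np.argmin(np.diff(g[98:125,c]))+.5) for c in range(225,262)]; print([x[1] for x in pts][::4]); print("foot",fit(pts,.0))
e=R.from_quat(read_tcp_rot()).as_matrix()[:,1];print("tool yaw",np.degrees(np.arctan2(e[1],e[0])))
S=np.array([.5037,-.315]);a=np.radians(-6.6); n=np.array([np.cos(a),np.sin(a)])
print("expected front-edge midpoint", S-.056*n, S-.0375*n)
E
```

```text
bottle bottom edge (np.float64(-5.460028015638838), array([ 0.47086483, -0.30971495]), np.int64(60))
[(228, np.int64(140)), (232, np.int64(140)), (236, np.int64(140)), (240, np.int64(140)), (244, np.int64(140)), (248, np.int64(141)), (252, np.int64(141)), (256, np.int64(142)), (260, np.int64(142)), (264, np.int64(142)), (268, np.int64(143)), (272, np.int64(143)), (276, np.int64(144)), (280, np.int64(144)), (284, np.int64(145))]
[np.float64(107.5), np.float64(107.5), np.float64(117.5), np.float64(123.5), np.float64(117.5), np.float64(123.5), np.float64(123.5), np.float64(121.5), np.float64(123.5), np.float64(122.5)]
foot (np.float64(-11.351807720520197), array([ 0.455013  , -0.32890188]), np.int64(9))
tool yaw 90.05460949714023
expected front-edge midpoint [ 0.44807113 -0.30856352] [ 0.46644852 -0.31068986]
```

Relative yaw agrees to about 1°, so I'll lower it, watching the force.

```bash
python3 - <<'E'
from h import *
S=[.5037,-.315]
for z in [.225,.21,.20,.19,.18,.172,.168,.166,.1645,.1635,.1628]:
    movel([*S,z],q(np.radians(89.5)),.06)
    f=read_ft_force(); print(z,read_eef_pos().round(4),f.round(2),read_ft_torque().round(3))
    if f[2]>1.5 or np.hypot(*f[:2])>8: break
print(read_time_s(),read_finger_gap(),read_qpos().round(3))
E
```

```text
0.225 [ 0.5039 -0.3151  0.2251] [ 0.46  0.06 -3.3 ] [-0.005 -0.017 -0.017]
0.21 [ 0.5031 -0.3147  0.2092] [ 0.36 -0.15 -2.46] [ 0.005 -0.032 -0.033]
0.2 [ 0.5032 -0.3147  0.1992] [-0.45 -1.   -3.29] [ 0.035 -0.003  0.084]
0.19 [ 0.5031 -0.3147  0.1892] [-0.69  0.87 -3.33] [-0.024  0.014 -0.036]
0.18 [ 0.5031 -0.3147  0.1792] [-0.26  0.   -3.41] [ 0.01  -0.018 -0.001]
0.172 [ 0.5032 -0.3148  0.1713] [-0.48  0.3  -3.83] [-0.057 -0.047  0.009]
0.168 [ 0.5035 -0.3149  0.1677] [ 0.02  0.19 -3.55] [-0.033 -0.055  0.015]
0.166 [ 0.5036 -0.3149  0.1659] [ 0.39  0.25 -2.88] [ 0.02  -0.01   0.021]
0.1645 [ 0.5039 -0.3151  0.1647] [-0.03 -0.66 -1.24] [-0.059 -0.036  0.013]
0.1635 [ 0.504  -0.3151  0.1644] [-1.49  0.59  1.85] [ 0.146  0.234 -0.024]
15.9083 0.04911868349971156 [ 0.737  0.388 -0.3    1.798  0.136  0.975  1.944]
```

```bash
python3 - <<'E'
from h import *
import json
S=[.5037,-.315]; Q=q(np.radians(89.5))
ja=np.array(inverse_kinematics([*S,.1637],Q)); jb=np.array(inverse_kinematics([*S,.1607],Q))
print((ja-read_qpos()).round(3),(jb-ja).round(4)); json.dump([ja.tolist(),jb.tolist()],open("j.json","w"))
def cmd(d): # d = clockwise turn
    dz=.004*d/(2*np.pi); j=ja+(jb-ja)*dz/.003; j[6]=ja[6]-d; move_j(j)
d=0; n=0; fd=0
while d<3.75:
    step=.3 if d<1.65 else .06
    d+=step; cmd(d); t=read_ft_torque(); f=read_ft_force(); a=read_qpos()[6]
    if step>.1 or n%3==0 or t[2]>.2: print(round(d,2),round(ja[6]-a,3),t.round(3),f.round(2),read_eef_pos().round(4),round(read_time_s(),2))
    n+=1
    if t[2]>.35: 
        fd+=1
        if fd>=2 or t[2]>.8: break
    if np.abs(f).max()>25: print("force");break
print(read_time_s(),read_finger_gap())
E
```

```text
[ 0.     0.001  0.     0.001  0.    -0.001  0.   ] [-0.0006  0.0036  0.0006  0.0021  0.0015 -0.0055 -0.0011]
0.3 0.297 [ 0.062  0.047 -0.061] [-0.37  0.5   2.14] [ 0.5044 -0.3152  0.1642] 16.3
0.6 0.596 [ 0.15  -0.032 -0.036] [1.34 0.72 3.39] [ 0.5045 -0.315   0.1639] 16.69
0.9 0.895 [ 0.194 -0.123 -0.054] [1.5  1.76 3.7 ] [ 0.5045 -0.3149  0.1637] 17.08
1.2 1.195 [ 0.068 -0.299 -0.042] [0.55 0.82 3.38] [ 0.5045 -0.3153  0.1635] 17.48
1.5 1.495 [ 0.169 -0.386 -0.063] [2.05 0.73 4.45] [ 0.5044 -0.3151  0.1632] 17.87
1.8 1.795 [ 0.03  -0.445 -0.07 ] [2.08 0.25 5.39] [ 0.5043 -0.3154  0.163 ] 18.26
1.86 1.856 [-0.008 -0.481 -0.068] [ 2.17 -0.07  4.47] [ 0.5043 -0.3154  0.163 ] 18.51
2.04 2.036 [-0.027 -0.507 -0.045] [2.82 0.24 6.49] [ 0.5044 -0.3154  0.1629] 19.26
2.22 2.216 [-0.036 -0.516 -0.12 ] [1.73 0.16 4.9 ] [ 0.5043 -0.3154  0.1628] 20.01
2.4 2.396 [-0.04  -0.562 -0.078] [ 3.12 -0.36  5.38] [ 0.5043 -0.3154  0.1627] 20.76
2.58 2.576 [-0.077 -0.494 -0.074] [ 1.85 -0.56  4.76] [ 0.5043 -0.3155  0.1626] 21.51
2.76 2.756 [-0.083 -0.498 -0.078] [ 2.56 -0.56  4.24] [ 0.5043 -0.3155  0.1625] 22.26
2.94 2.936 [-0.1   -0.512 -0.11 ] [ 2.64 -0.8   5.  ] [ 0.5043 -0.3157  0.1624] 23.01
3.12 3.116 [-0.109 -0.51   0.04 ] [ 2.33 -0.33  5.03] [ 0.5044 -0.3158  0.1624] 23.76
3.3 3.295 [-0.398 -0.65   0.15 ] [ 2.1  -0.69  5.09] [ 0.5046 -0.3163  0.1624] 24.51
3.48 3.476 [0.266 0.514 0.035] [-3.05  0.3  11.05] [ 0.5016 -0.3153  0.1622] 25.26
3.66 3.656 [ 0.36   0.982 -0.058] [-4.12  2.84 12.11] [ 0.5009 -0.3143  0.1618] 26.01
3.78 3.775 [0.568 0.899 0.372] [-4.81  3.8  13.07] [ 0.5009 -0.3134  0.1617] 26.51
26.5083 0.04923716117935229
```

```bash
python3 - <<'E'
from h import *
a=read_camera("scene");s=read_camera("side");w=read_camera("wrist")
A=cv2.resize(a[110:230,250:370],(400,400),interpolation=cv2.INTER_CUBIC);B=cv2.resize(s[110:230,225:345],(400,400),interpolation=cv2.INTER_CUBIC)
C=cv2.resize(w[:200],(400,156)) 
cv2.imwrite("pics/s5.png",np.vstack([np.hstack([A,B]),np.hstack([C,C*0])])[:,:,::-1]); cv2.imwrite("pics/w5raw.png",w[:,:,::-1])
e=R.from_quat(read_tcp_rot()).as_matrix();print(e.round(4),read_ft_torque(),read_ft_force(),read_effort().round(2),read_time_s())
E
```

```text
[[ 0.8017 -0.5976 -0.0075]
 [-0.5976 -0.8018  0.0027]
 [-0.0076  0.0023 -1.    ]] [0.60479461 0.94762163 0.39510739] [-5.28314368  3.68695618 12.30796133] [  0.53 -33.5   -1.24 -20.5    0.1   -1.69  -0.39] 26.6583
```

View pics/s5.png

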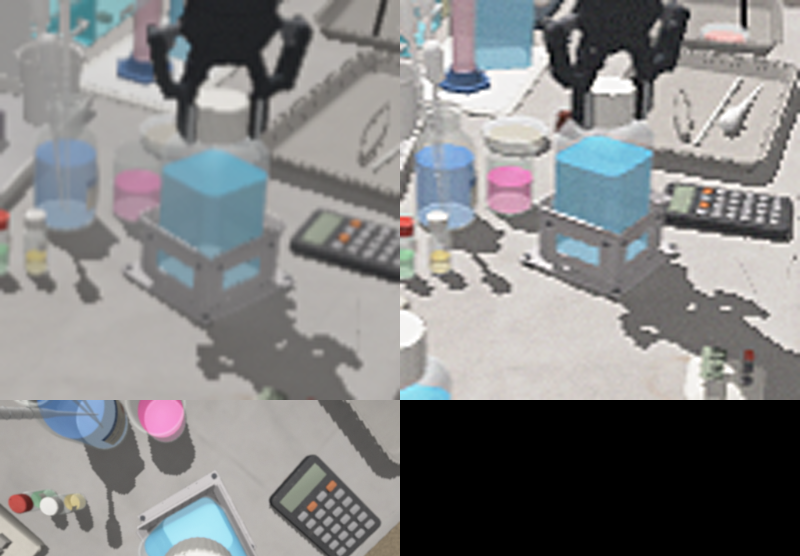

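View pics/w5raw.png

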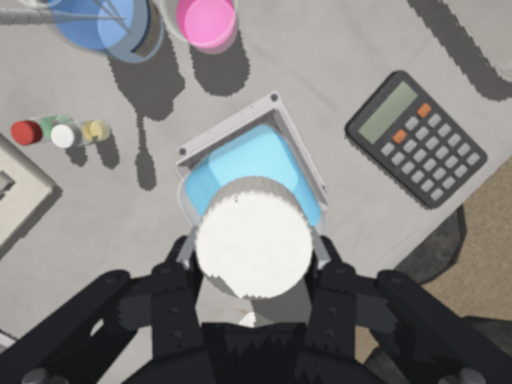

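The bottle stands in the holder, with holder corners at wrist pixels (183,150) and (275,97), and its yaw is within a few degrees of the holder's. The forces show the stop was reached at about 3.1 to 3.3 rad, after which the cap slipped in the grip and pushed sideways. I'll let go, rewind half a turn, re-centre by pinching, and then find the stop cleanly.

```bash
python3 - <<'E'
from h import *
import json
ja,jb=map(np.array,json.load(open("j.json")))
def st(l): print(l,round(read_finger_gap(),4),read_eef_pos().round(4),read_ft_force().round(2),read_ft_torque().round(3),round(read_time_s(),2))
move_gripper(.066,20); st("open")
j=ja+(jb-ja)*(.0017/.003); j0=j.copy()
j[6]=ja[6]-3.775+np.pi/2; move_j(j); st("rot90")
move_gripper(.04,20); st("pinch90"); move_gripper(.066)
j[6]=ja[6]-3.775+np.pi+.3; move_j(j); st("rot180")
p=camera_params("wrist");w=read_camera("wrist");cv2.imwrite("pics/w6raw.png",w[:,:,::-1])
r=tip_of("wrist","cap_grip");print([(d["confidence"],atz("wrist",d["at"],.162,p).round(4)) for d in r[:2]])
move_gripper(.04,20); st("pinch180"); print(read_qpos().round(3))
json.dump(j.tolist(),open("j2.json","w"))
E
```

```text
open 0.0659 [ 0.502  -0.3146  0.1597] [-0.03  0.27 -0.14] [ 0.021 -0.052  0.008] 26.97
rot90 0.066 [ 0.5036 -0.315   0.1618] [-0.11 -0.8  -0.04] [-0.     0.006  0.029] 28.37
pinch90 0.0502 [ 0.5039 -0.3153  0.1622] [ 0.59 -0.2   0.19] [-0.087 -0.066  0.026] 28.64
rot180 0.0657 [ 0.5037 -0.315   0.162 ] [ 0.07  0.18 -0.01] [ 0.056 -0.047 -0.014] 30.58
[(0.69, array([ 0.5028, -0.3166,  0.162 ]))]
pinch180 0.0503 [ 0.5036 -0.3155  0.1622] [-0.18 -0.75  0.61] [-0.079  0.061  0.005] 30.95
[ 0.737  0.391 -0.299  1.8    0.137  0.971  1.611]
```

```bash
python3 - <<'E'
from h import *
import json
j=np.array(json.load(open("j2.json"))); a0=j[6]
move_gripper(.04,60); print(round(read_finger_gap(),4),read_ft_torque().round(3),read_ft_force().round(2))
b=read_ft_torque()[2]; d=0
while d<1.2:
    d+=.04; j[6]=a0-d; move_j(j); t=np.mean([read_ft_torque() for _ in range(3)],0); f=read_ft_force()
    print(round(d,2),round(read_qpos()[6]-a0,3),t.round(3),f.round(1),read_eef_pos().round(4)[:2],round(read_effort()[6],3),round(read_time_s(),1))
    if abs(t[2]-b)>.3 or np.abs(f).max()>12: break
E
```

```text
0.0497 [-0.211  0.201  0.034] [-0.38 -0.78  2.82]
0.04 -0.039 [-0.141  0.236  0.137] [-1.2 -0.6  3.5] [ 0.5037 -0.3152] -0.187 31.4
0.08 -0.077 [-0.36   0.045  0.909] [-1.  -2.7  2.6] [ 0.5041 -0.3155] -0.884 31.7
```

The stop is clear: 0.9 N m after 0.08 rad, so the cap is bottomed. Joint 7 lacks room for the quarter turn back, so I'll regrip half a turn lower, confirm the stop again, and back off 90° while following the thread lift.

```bash
python3 - <<'E'
from h import *
import json
j=np.array(json.load(open("j2.json"))); ja,jb=map(np.array,json.load(open("j.json"))); up=(ja-jb)/.003; up[6]=0
def tz(): return np.mean([read_ft_torque()[2] for _ in range(3)])
move_gripper(.066,20); j[6]-=np.pi-.1; a0=j[6]; move_j(j)
move_gripper(.04,60); print(round(read_finger_gap(),4),read_ft_torque().round(3),read_ft_force().round(2),read_time_s())
d=0; c=None
while d<.6:
    d+=.03; j[6]=a0-d; move_j(j); t=tz(); print(round(d,2),round(read_qpos()[6],4),round(t,3),read_ft_force().round(1),read_eef_pos().round(4))
    if t>.5: break
p=camera_params("wrist"); cv2.imwrite("pics/stop.png",read_camera("wrist")[:,:,::-1]); json.dump({k:np.array(v).tolist() for k,v in p.items()},open("pstop.json","w"))
js=read_qpos()[6]; print("stop J7",js,read_time_s()); jj=j.copy()
for k in [.03,.06,.09,.12,.15,.18,.21,.24,.3,.5,.8,1.1,1.4,1.57]:
    jj=j+up*(.004*k/(2*np.pi)); jj[6]=j[6]+k; move_j(jj); print(k,round(read_qpos()[6]-js,4),read_ft_torque().round(3),read_ft_force().round(1))
p=camera_params("wrist"); cv2.imwrite("pics/back.png",read_camera("wrist")[:,:,::-1]); json.dump({k:np.array(v).tolist() for k,v in p.items()},open("pback.json","w"))
json.dump([j.tolist(),js,up.tolist()],open("j3.json","w"))
print(read_time_s(),read_eef_pos().round(4))
E
```

```text
0.0497 [-0.019  0.147  0.081] [-0.37 -0.77  1.95] 34.775
0.03 -1.4594 0.599 [-1.9 -2.4  3.1] [ 0.5035 -0.3157  0.1624]
stop J7 -1.4595803301771848 35.075
0.03 0.0276 [-0.236  0.347  0.045] [-2.  -1.   4.6]
0.06 0.0576 [-0.279  0.108  0.027] [-1.  -1.5  4. ]
0.09 0.0877 [-0.33  -0.003  0.041] [ 0.3 -0.6  4.9]
0.12 0.1177 [-0.473 -0.024  0.039] [ 0.2 -2.2  4.6]
0.15 0.1476 [-0.269 -0.273  0.041] [ 0.5 -0.9  4.9]
0.18 0.1775 [-0.122 -0.453  0.01 ] [ 2.5 -1.7  5.8]
0.21 0.2077 [-0.057 -0.48  -0.011] [ 2.1 -1.   5.8]
0.24 0.2377 [-0.055 -0.443  0.057] [ 1.5 -1.   4.7]
0.3 0.2975 [-0.057 -0.425  0.032] [ 2.8 -0.6  5.2]
0.5 0.4943 [-0.047 -0.358  0.026] [ 0.9 -0.8  4.8]
0.8 0.7926 [-0.084 -0.208  0.005] [ 0.9 -0.6  5.8]
1.1 1.0926 [-0.164 -0.16   0.036] [ 1.7 -1.5  4.8]
1.4 1.3926 [-0.26  -0.179 -0.013] [ 1.  -1.4  5. ]
1.57 1.5627 [-0.218 -0.201  0.064] [ 1.6 -1.   5.3]
39.1417 [ 0.5034 -0.3151  0.163 ]
```

```bash
python3 - <<'E'
from h import *
import json
out=[]
# top-down rectification at medium level z=.112 (world x right, y up), 0.2 mm/px... and at lip level
for n in ["stop","back"]:
    p={k:np.array(v) for k,v in json.load(open(f"p{n}.json")).items()}; im=cv2.imread(f"pics/{n}.png")
    g=np.arange(-.07,.07,.00035); X,Y=np.meshgrid(g+.5035,-.315-g)
    for z in (.117,.063):
        u=proj("wrist",np.c_[X.ravel(),Y.ravel(),np.full(X.size,z)],p).astype(np.float32).reshape(*X.shape,2)
        r=cv2.remap(im,u,None,cv2.INTER_CUBIC); out.append(cv2.resize(r,(400,300)) if 0 else r[:, :][50:350])
h=np.vstack([np.hstack(out[:2]),np.hstack(out[2:])]); print(h.shape); cv2.imwrite("pics/cmp.png",h[:600,:802][:, :800])
E
```

```text
(600, 802, 3)
```

View pics/cmp.png

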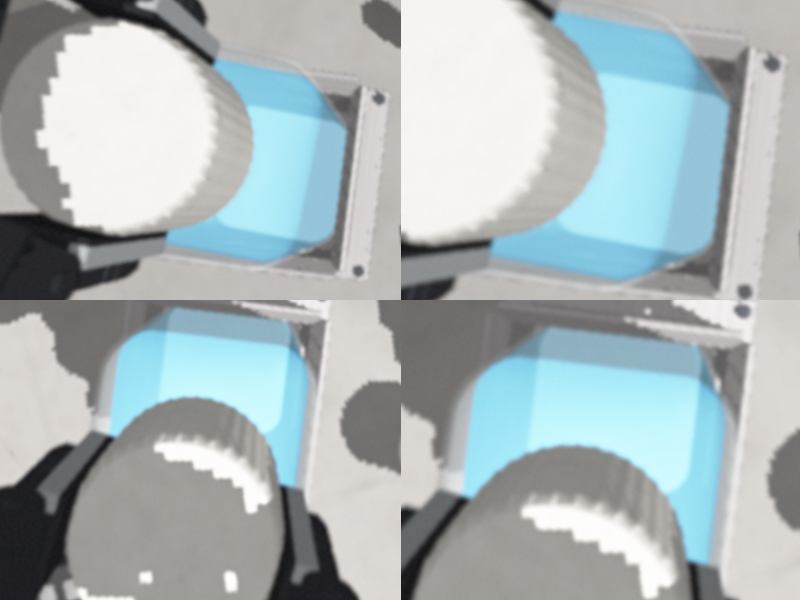

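Rectified views: at the stop the bottle's edges tilt about 11°, and after backing off about 6.5°, so the bottle followed by roughly 4 to 5° within its play. I'll quantify that and add it.

```bash
cat > yaw.py <<'E'
from h import *
import json
def yaw(im,p):
    g=np.arange(-.08,.08,.0003); X,Y=np.meshgrid(g+.5035,-.315-g)
    u=proj("wrist",np.c_[X.ravel(),Y.ravel(),np.full(X.size,.117)],p).astype(np.float32).reshape(*X.shape,2)
    r=cv2.remap(im,u,None,cv2.INTER_CUBIC); hsv=cv2.cvtColor(r,cv2.COLOR_BGR2HSV)
    m=cv2.dilate(cv2.inRange(hsv,(85,60,80),(110,255,255)),np.ones((5,5)))
    L=cv2.createLineSegmentDetector().detect(r[:,:,2])[0][:,0]  # red channel
    res=[]
    for x1,y1,x2,y2 in L:
        n=np.hypot(x2-x1,y2-y1); mid=int((y1+y2)/2),int((x1+x2)/2)
        a=(np.degrees(np.arctan2(-(y2-y1),x2-x1))+45)%90-45
        if n>40 and m[mid] and abs(a)<20: res.append((round(a,1),int(n),mid))
    return sorted(res,key=lambda s:-s[1])
E
python3 - <<'E'
from yaw import *
j,js,up=json.load(open("j3.json"));j=np.array(j);up=np.array(up)
for n in ["stop","back"]:
    print(n,yaw(cv2.imread(f"pics/{n}.png"),{k:np.array(v) for k,v in json.load(open(f"p{n}.json")).items()}))
k=1.66; jj=j+up*(.004*k/(2*np.pi)); jj[6]=j[6]+k; move_j(jj)
print(round(read_qpos()[6]-js,4),read_ft_torque().round(3),read_ft_force().round(1))
p=camera_params("wrist"); im=read_camera("wrist")[:,:,::-1].copy(); cv2.imwrite("pics/back2.png",im); print("back2",yaw(im,p),read_time_s())
E
```

```text
stop [(np.float32(-7.1), 120, (304, 429)), (np.float32(-11.0), 100, (222, 366)), (np.float32(-11.4), 96, (169, 338)), (np.float32(-11.3), 78, (361, 331)), (np.float32(-11.5), 48, (380, 249))]
back [(np.float32(-6.9), 104, (256, 384)), (np.float32(-6.9), 97, (106, 287)), (np.float32(-6.9), 90, (188, 364)), (np.float32(-6.7), 83, (164, 223)), (np.float32(-7.1), 72, (186, 167))]
1.6527 [-0.29  -0.254  0.074] [ 1.8 -1.4  5. ]
back2 [(np.float32(-7.3), 106, (104, 283)), (np.float32(-7.1), 92, (187, 356)), (np.float32(-7.1), 58, (183, 166)), (np.float32(-6.4), 56, (182, 212)), (np.float32(-8.2), 50, (129, 218)), (np.float32(-8.8), 42, (233, 159))] 39.4417
```

```bash
python3 - <<'E'
from yaw import *
j,js,up=json.load(open("j3.json"));j=np.array(j);up=np.array(up)
k=1.684; jj=j+up*(.004*k/(2*np.pi)); jj[6]=j[6]+k; move_j(jj); pause(.5)
p=camera_params("wrist"); im=read_camera("wrist")[:,:,::-1].copy(); print([a[:2] for a in yaw(im,p)][:4])
print(round(read_qpos()[6]-js,4),read_ft_torque().round(3),read_ft_force().round(1),read_eef_pos().round(4),round(read_finger_gap(),4))
for c in ["scene","side"]:
    read_camera(c)
    for n in ["bottle_centre","full_bottle_centre","timer","beaker_pink","vial_1"]: print(c,n,[np.round(d["at"]).tolist() for d in tip_of(c,n)[:2]])
print(read_time_s()); sign_off()
E
```

```text
[(np.float32(-7.0), 99), (np.float32(-6.9), 88), (np.float32(-7.6), 68), (np.float32(-7.3), 52)]
1.6764 [-0.256 -0.186  0.025] [ 1.2 -1.7  5.7] [ 0.5035 -0.3152  0.1631] 0.0492
scene bottle_centre [[313.0, 173.0]]
scene full_bottle_centre [[214.0, 243.0]]
scene timer [[332.0, 241.0]]
scene beaker_pink [[289.0, 173.0], [314.0, 148.0]]
scene vial_1 [[250.0, 193.0], [259.0, 190.0]]
side bottle_centre [[287.0, 165.0], [239.0, 191.0]]
side full_bottle_centre [[218.0, 245.0], [256.0, 170.0]]
side timer [[327.0, 225.0]]
side beaker_pink [[258.0, 171.0]]
side vial_1 [[236.0, 188.0], [224.0, 190.0]]
40.8417
the job is handed in; nothing more can be done
```

The bottle is seated in the empty holder, its cap was screwed down to the stop and then backed off about a quarter turn, and the cap is still held in the gripper. I handed the job in at about 41 s of the 61 s allowed.

- **Seating:** I carried the bottle over by its cap and lowered it into the socket. At the end the grip height was 163.1 mm, which is what full seating with a quarter-turn-open cap should give (about 163 mm). The bottle stands within about 0.5° of the holder's yaw.
- **Closing the cap:** My first closing run went about 0.4 rad past the stop, and the cap slipped in the pads with no more than about 13 N on the wrist. I let go, re-centred the grip and confirmed the stop twice, at about 0.9 and 0.6 N m.
- **Backing off:** The gripper turned back 1.676 rad. I subtracted 0.075 rad because the bottle turned with it in the socket (measured in the images) and about 0.03 rad of estimated elastic twist. That leaves the cap about 1.57 rad (90°) open, give or take a couple of degrees.
- **Other things:** The second bottle, timer, beaker and yellow vial show within a few pixels of where they started. I did not re-check the tape roll or separately identify the green vial, but the arm went near neither.
- **Unresolved:** The measured thread torque of about 0.06 N m was within the sensor's noise, so the final setting rests on the stop, the joint angle and the images. I viewed 11 pictures, one over the budget.

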